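# Find the solid-cast bronze finial and hold it over the firebrick

## Robot

A 6-joint arm with a two-finger parallel gripper is mounted at the origin on the work surface. World frame = base frame: x ahead of the robot, y to its left, z up, the work surface at z = 0. Lengths are in m, angles in degrees, forces in N, time in s.
With the tool pointing down it reaches from about 0.25 to 0.725 m from the base axis. Payload 9.7 kg.
Tool frame: the origin (TCP) lies between the finger pads; the fingertips stand 11 mm ahead of it and the grasp point (between the pads) lies 8 mm behind it; z points along the fingers, y is the line along which they close (so a half turn about z gives the same grasp; the last joint's range is limited). The gripper opens to 85 mm and grips with 20 to 120 N. Pads are 22 mm wide; open, the fingers measure 114 mm over their backs; the gripper's body (76 mm by 85 mm) begins 54 mm behind the grasp point. The pads swing forward as they close: fully open they stand 13 mm farther back than shut.
Start: joints at [-65.031, 4.979, 10.078, 95.1, 0, 90], TCP at [0.232, -0.499, 0.242] pointing down, gripper open.
Joint ranges: [-179.16, 179.16], [-48.56, 103.87], [-65.8, 70.77], [-126.05, 130.52], [-82.76, 87.17], [-180, 180]. Speed limits (degrees/s): [127.2, 127.2, 147.25, 180, 180, 180].

## Interface

Orientations are given as [roll, pitch, yaw] about the fixed x, y, z axes, in that order (R = Rz(yaw) Ry(pitch) Rx(roll)).
In Python, from workcell import monitor, cams, ticket gives the robot as it stands.
- The arm moves only by the tool carry_out, never from a script. Its argument "plan" is a list of rows, each an object with "travel": the shift along the world's x, y, z as a fraction of full scale, a list of three; "angular": the turn, a rotation vector about the world's x, y, z as a fraction of full scale, a list of three; "grip": the gripper's target within -1 to 1 (fully open at 1, half-way at 0, shut at -1). In form: [{"travel": [x, y, z], "angular": [ax, ay, az], "grip": grip}, ...]. A call has 1 to 8 rows; each row is the pose to reach, as a shift and turn from the pose commanded when the call began; what a row does not reach only later rows make up. Full scale, the value 1, is 300 mm for a shift and 0.5 rad for a turn. A row lasts 1/12 s, in which the tool goes at most 41.7 mm and 7.16 degrees, less where a joint would pass 70% of its speed; a pose out of reach is approached as far as the arm can. A call with a number of a shift or a turn outside -1 to 1 is refused whole. A call with a gripper value outside its range is refused whole. The fingers move at their own pace and stop on an object; "grip_force" is the grip in N (left out, the last holds). Time passes only in rows, so rows that repeat a pose let the fingers close. It gives the time, the measured TCP pose, the force, the opening and the grip force at its end, in the units of the state.
- monitor.get_obs(): the state, without advancing time (a new reading comes with each control period).
- cams.camera(name): name is "scene" or "side" or "wrist"; returns a dict with "frame" (420x560x3 uint8, red, green, blue), "mtx" (3x3 intrinsics, pixels), "view" (4x4, takes a point from world to camera coordinates); the wrist camera has in their place "T_tool_cam" (4x4, takes a point from camera to tool coordinates, whose origin is the TCP and whose axes are the flange's). Camera axes: x right, y up, looking along -z (the intrinsics and any distortion apply to the point x, -y, -z); pixel columns grow to the right and rows downward; lengths in m; the calibration is good to about 2 mm. A picture is of the moment at which its call begins: read the wrist's pose just before it. There is no depth.
- ticket.job_done(): hands the job in; it is judged then, once.
The state is a dict: "time": time; "q": joint angles; "qd": joint speeds; "joint_efforts": joint torques, N m; "ee_pos": TCP position; "tcp_rot": TCP orientation; "wrist_force": force on the tool from outside, world axes, zero at the start; "torque": the same for the moment, N m; "opening": finger opening in m; "grasp_force": force on a finger pad.
Only numpy, scipy, OpenCV 4.12 (cv2) and the standard library are available. Lean on these libraries where they do the work, as an engineer would, in place of code of your own. Each camera call takes 0.05 s, during which the arm holds its last target. There are 200 camera calls.

## Task

The two bronze finials on the wooden tray look alike, but one is cast solid and the other hollow: lift the left-hand one (the robot's left) clear of the tray to feel its weight and stand it back on the tray, then lift the right-hand one clear to feel that. Leave the lighter one standing upright on the tray and finish while still holding the heavier one upright and still a hand's breadth (about 10 cm) above the middle of the firebrick on the steel stand, ready for the torch; do not let go of it at the end. Do not drop or topple either finial, and do not disturb the two jars and the brush.

Things in the scene. Friction and masses are not known exactly. Their poses are not given: they have to be found in the camera images.
- finial_left_center (a point): brown bronze finial, 76 mm tall, standing on the tray: round foot 54 mm across and 10 mm high, straight round drum 40 mm across from 12 to 50 mm up (the place to grip), pointed cap above. The point is on its axis, half-way up (38 mm over its underside); z is its axis, up. Starts on the tray's +y half (robot's left). It or the other is the solid one; nothing shows which
- finial_right_center (a point): twin of the left finial, same sizes, same point and axes; starts on the tray's -y half (robot's right), 120 to 160 mm from the other. The solid one is at least 0.18 kg the heavier; neither weighs over 0.9 kg
- tray: shallow wooden tray fixed to the bench, 180 mm (x) by 300 mm (y), rim 20 mm high, walls 8 mm thick; origin at the middle of its underside on the bench, the floor on which the finials stand is 8 mm above it; turned by up to 0.3 rad about z
- stand: low rusty steel stand fixed to the bench, 290 mm (x) by 150 mm (y), 50 mm high, with the firebrick bedded on it; origin under its middle on the bench
- firebrick_top (a point): middle of the upper face of the cream-coloured firebrick, 230 mm (x) by 114 mm (y) by 32 mm thick, top 82 mm above the bench
- jar_blue_center (a point): blue, a closed jar, 68 mm across, 100 mm tall, standing on the bench; the point is its centre. Not to be disturbed
- jar_green_center (a point): green, dark lid, a closed jar, 68 mm across, 100 mm tall, standing on the bench; the point is its centre. Not to be disturbed
- brush_center (a point): patina brush lying on the bench beyond the work, 200 mm long, 34 mm wide, 14 mm thick; the point is near its middle, x towards the bristles. Not to be disturbed

How it is judged (in metres and radians):
On the way, in this order (a step that is already met when the one before it is completed fails the run):
1. the left finial is held lifted clear (20 mm or more) of the tray while the right one stands on it (z of finial_left_center in the frame of tray above 0.066 m and contact force between finial_left and the fingers above 2 N and contact force between finial_left and tray below 0.1 N and angle between finial_right_center's own z axis and vertical below 0.1 rad and contact force between finial_right and tray above 1 N and contact force between finial_right and the fingers below 0.1 N and z of finial_right_center in the frame of tray below 0.056 m), for 0.3 s.
2. with the left finial standing on the tray again, the right one is held lifted clear (20 mm or more) (z of finial_right_center in the frame of tray above 0.066 m and contact force between finial_right and the fingers above 2 N and contact force between finial_right and tray below 0.1 N and angle between finial_left_center's own z axis and vertical below 0.1 rad and contact force between finial_left and tray above 1 N and contact force between finial_left and the fingers below 0.1 N and z of finial_left_center in the frame of tray below 0.056 m), for 0.3 s.
At the end, for the whole second after the job is handed in: Heavier finial in the gripper, upright (0.2 rad), still (30 mm/s), axis within 50 mm of the firebrick's middle, underside 40 to 170 mm above it, touching nothing else; lighter one upright (0.1 rad) and at rest on the tray, released, pressing on it with 1 to 6.2 N (((horizontal distance between finial_left_center and firebrick_top below 0.05 m and z of finial_left_center in the frame of firebrick_top between 0.078 and 0.208 m and angle between finial_left_center's own z axis and vertical below 0.2 rad and linear speed of finial_left below 0.03 m/s and contact force between finial_left and the fingers above 2 N and contact force between finial_left and stand below 0.1 N and contact force between finial_left and tray below 0.1 N and contact force between finial_left and finial_right below 0.1 N and angle between finial_right_center's own z axis and vertical below 0.1 rad and contact force between finial_right and tray between 1 and 6.2 N and contact force between finial_right and the fingers below 0.1 N and z of finial_right_center in the frame of tray below 0.056 m and linear speed of finial_right below 0.02 m/s) or (horizontal distance between finial_right_center and firebrick_top below 0.05 m and z of finial_right_center in the frame of firebrick_top between 0.078 and 0.208 m and angle between finial_right_center's own z axis and vertical below 0.2 rad and linear speed of finial_right below 0.03 m/s and contact force between finial_right and the fingers above 2 N and contact force between finial_right and stand below 0.1 N and contact force between finial_right and tray below 0.1 N and contact force between finial_right and finial_left below 0.1 N and angle between finial_left_center's own z axis and vertical below 0.1 rad and contact force between finial_left and tray between 1 and 6.2 N and contact force between finial_left and the fingers below 0.1 N and z of finial_left_center in the frame of tray below 0.056 m and linear speed of finial_left below 0.02 m/s))); the arm keeps its last pose, push and grip.
It fails at once if a finial tips by more than 0.6 rad (angle between any of finial_left_center, finial_right_center's own z axis and vertical above 0.6 rad).
It fails at once if a finial is dropped: moves faster than 0.4 m/s while nothing grips it ((linear speed of finial_left above 0.4 m/s and contact force between finial_left and the fingers below 0.1 N) or (linear speed of finial_right above 0.4 m/s and contact force between finial_right and the fingers below 0.1 N)).
It fails at once if a jar or the brush is moved by more than 20 mm (distance of any of jar_blue_center, jar_green_center, brush_center from where it was at the start of the episode above 0.02 m).
It also fails if it takes over 58 s, if anything falls off the work surface, if the arm or the gripper's body presses on something with over 40 N, if the wrist force passes 120 N, or if a joint passes its speed limit or range.

## Working session

There is one attempt and no reset: what is moved stays moved. The work goes in short steps, Python scripts to look and compute and a tool call to move; the robot and the scene stay as the last step left them, time stands still between calls to the robot, and variables do not carry over. Pictures are saved under pics/ and viewed, at most 10 in all, crops included, and the job is handed in when it is done.

Besides the shell and the picture viewer there is one more tool, called after ">>>" as name(argument=value, ...) on one line, values as JSON. carry_out: Moves the arm, as the interface text tells. Its arguments: {"type":"object","properties":{"plan":{"type":"array","items":{"type":"object","properties":{"travel":{"type":"array","items":{"type":"number"}},"angular":{"type":"array","items":{"type":"number"}},"grip":{"type":"number"}}}},"grip_force":{"type":"number"}},"required":["plan"]}

```bash
mkdir -p pics
python3 - <<'E'
from workcell import monitor,cams
import cv2,numpy as np
o=monitor.get_obs();print({k:np.round(v,3).tolist() for k,v in o.items()})
for n in("scene","side"):
    c=cams.camera(n);cv2.imwrite(f"pics/{n}0.png",c["frame"][:,:,::-1]);np.savez(f"{n}0.npz",**c)
    print(n,np.round(c["mtx"],1).tolist(),np.round(c["view"],3).tolist(),[k for k in c])
E
```

```text
{'time': 0.0, 'q': [-65.032, 5.01, 10.032, 95.1, 0.001, 90.0], 'qd': [-0.01, -0.03, -0.019, 0.119, -0.097, -0.067], 'joint_efforts': [0.0, -52.039, 46.481, 0.016, 0.0, -0.0], 'ee_pos': [0.232, -0.498, 0.242], 'tcp_rot': [-179.922, -0.001, 24.968], 'wrist_force': [-0.276, -0.095, -0.288], 'torque': [0.018, 0.019, 0.049], 'grasp_force': 0.0, 'opening': 0.086}
scene [[512.1, 0.0, 277.2], [0.0, 512.1, 207.5], [0.0, 0.0, 1.0]] [[-0.416, 0.91, -0.01, 0.236], [-0.783, -0.352, 0.513, 0.46], [0.463, 0.221, 0.858, -2.2], [0.0, 0.0, 0.0, 1.0]] ['frame', 'mtx', 'view']
side [[424.7, 0.0, 286.3], [0.0, 424.7, 213.2], [0.0, 0.0, 1.0]] [[-0.954, -0.298, 0.022, 0.581], [0.201, -0.583, 0.788, -0.199], [-0.222, 0.756, 0.616, -1.317], [0.0, 0.0, 0.0, 1.0]] ['frame', 'mtx', 'view']
```

View pics/scene0.png

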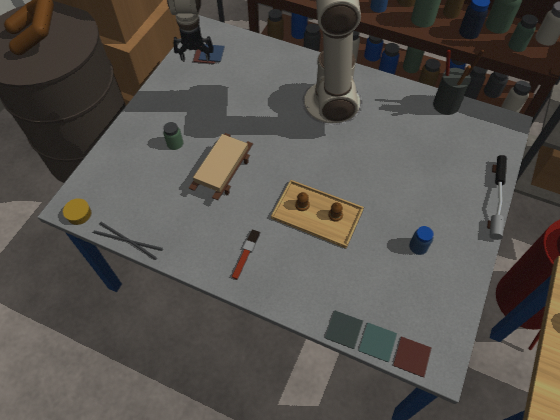

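View pics/side0.png

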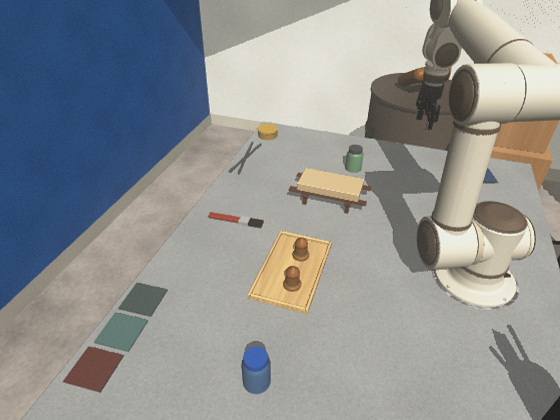

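The scene view shows the finials at about (303,201) right and (336,211) left, with the brick at (222,163). In the side view they are at (301,249), (292,278) and (333,185).

```bash
cat > h.py <<'E'
import numpy as np,cv2
def ray(c,p):
    d=np.linalg.solve(c["mtx"],[p[0],p[1],1]);d=np.array([d[0],-d[1],-d[2]])
    R=c["view"][:3,:3];return -R.T@c["view"][:3,3],R.T@d/np.linalg.norm(d)
def plane(c,p,z):
    o,d=ray(c,p);return o+d*(z-o[2])/d[2]
def tri(rs):
    A=0;b=0
    for o,d in rs:
        P=np.eye(3)-np.outer(d,d);A=A+P;b=b+P@o
    x=np.linalg.solve(A,b);return x,[np.linalg.norm((np.eye(3)-np.outer(d,d))@(x-o)) for o,d in rs]
def blob(hsv,lo,hi,box):
    x0,y0,x1,y1=box;m=np.zeros(hsv.shape[:2],np.uint8)
    m[y0:y1,x0:x1]=cv2.inRange(hsv,lo,hi)[y0:y1,x0:x1]
    cs,_=cv2.findContours(m,cv2.RETR_EXTERNAL,cv2.CHAIN_APPROX_NONE);return max(cs,key=cv2.contourArea)
E
python3 - <<'E'
from h import *
C={n:dict(np.load(n+"0.npz")) for n in("scene","side")}
H={n:cv2.cvtColor(C[n]["frame"],cv2.COLOR_RGB2HSV) for n in C}
for n,p in(("scene",(303,200)),("scene",(336,212)),("side",(301,250)),("scene",(222,163)),("side",(333,183)),("scene",(345,225)),("side",(275,270))):print(n,p,H[n][p[1],p[0]])
B={"L":{"scene":(325,198,348,224),"side":(281,263,304,294)},"R":{"scene":(292,188,316,213),"side":(290,235,313,263)}}
for f in B:
    rs=[];bt=[]
    for n in C:
        c=blob(H[n],(0,60,0),(18,255,135),B[f][n]);m=cv2.moments(c);g=(m["m10"]/m["m00"],m["m01"]/m["m00"])
        print(f,n,cv2.boundingRect(c),cv2.contourArea(c),np.round(g,1),plane(C[n],g,.044).round(4));rs.append(ray(C[n],g))
    x,e=tri(rs);print(f,x.round(4),np.round(e,4))
X={}
for n,b in(("scene",(190,130,255,195)),("side",(295,165,370,205))):
    c=blob(H[n],(10,40,140),(30,140,255),b);r=cv2.minAreaRect(c);h=cv2.approxPolyDP(cv2.convexHull(c),4,True)[:,0]
    m=cv2.moments(c);g=(m["m10"]/m["m00"],m["m01"]/m["m00"]);print("brick",n,g,h.tolist(),[plane(C[n],p,.082)[:2].round(3).tolist() for p in h],plane(C[n],g,.082).round(4));X[n]=ray(C[n],g)
print(tri(list(X.values())))
E
```

```text
scene (303, 200) [ 15 185  73]
scene (336, 212) [ 12 141  58]
side (301, 250) [ 13 139 130]
scene (222, 163) [ 18  93 167]
side (333, 183) [ 19  86 223]
scene (345, 225) [ 17 122 163]
side (275, 270) [ 19 113 226]
L scene (325, 198, 23, 24) 261.5 [334.7 211.3] [0.5372 0.2163 0.044 ]
L side (283, 266, 17, 24) 138.5 [290.4 279.6] [0.5261 0.2296 0.044 ]
L [0.5293 0.215  0.029 ] [0.001 0.001]
R scene (292, 192, 18, 19) 235.5 [301.1 202. ] [0.5507 0.0888 0.044 ]
R side (292, 238, 16, 22) 122.0 [299.3 250.3] [0.536  0.1017 0.044 ]
R [0.5406 0.0848 0.0272] [0.0006 0.0006]
brick scene (220.28684470820966, 160.49183976261128) [[246, 143], [219, 187], [194, 177], [222, 134]] [[0.414, -0.203], [0.637, -0.203], [0.636, -0.309], [0.412, -0.308]] [ 0.5285 -0.2548  0.082 ]
brick side (330.3716256391961, 184.15614222856462) [[297, 183], [305, 168], [363, 179], [357, 201], [300, 190]] [[0.634, -0.203], [0.633, -0.313], [0.407, -0.311], [0.404, -0.165], [0.611, -0.164]] [ 0.5156 -0.2366  0.082 ]
(array([ 0.51930193, -0.26138308,  0.06582563]), [np.float64(0.0006076541591820023), np.float64(0.0006076541591819403)])
```

>>> carry_out(plan=[{"travel":[0.18,0.5,0.15],"angular":[0,0,0.5],"grip":1},{"travel":[0.18,0.5,0.15],"angular":[0,0,0.5],"grip":1},{"travel":[0.18,0.5,0.15],"angular":[0,0,0.5],"grip":1},{"travel":[0.36,1,0.2],"angular":[0,0,1],"grip":1},{"travel":[0.36,1,0.2],"angular":[0,0,1],"grip":1},{"travel":[0.36,1,0.2],"angular":[0,0,1],"grip":1},{"travel":[0.36,1,0.2],"angular":[0,0,1],"grip":1},{"travel":[0.36,1,0.2],"angular":[0,0,1],"grip":1}], grip_force=60)

```text
time: 0.77
ee_pos: [0.3403, -0.1962, 0.3027]
tcp_rot: [180.0, -0.0, 53.6]
wrist_force: [0.7, 0.3, -0.1]
opening: 0.0854
grasp_force: 0.0
```

>>> carry_out(plan=[{"travel":[0.5,1,0],"angular":[0,0,1],"grip":1},{"travel":[0.5,1,0],"angular":[0,0,1],"grip":1},{"travel":[0.5,1,0],"angular":[0,0,1],"grip":1},{"travel":[0.5,1,0],"angular":[0,0,1],"grip":1},{"travel":[0.5,1,0],"angular":[0,0,1],"grip":1},{"travel":[0.5,1,0],"angular":[0,0,1],"grip":1},{"travel":[0.5,1,0],"angular":[0,0,1],"grip":1},{"travel":[0.5,1,0],"angular":[0,0,1],"grip":1}])

```text
time: 1.43
ee_pos: [0.4896, 0.1018, 0.3021]
tcp_rot: [-180.0, 0.0, 82.3]
wrist_force: [1.0, -1.4, 0.3]
opening: 0.0856
grasp_force: 0.0
```

```bash
cat >> h.py <<'E'
from scipy.spatial.transform import Rotation as Ro
def wrist(tag):
    from workcell import monitor,cams
    o=monitor.get_obs();c=dict(cams.camera("wrist"))
    T=np.eye(4);T[:3,:3]=Ro.from_euler("xyz",o["tcp_rot"],degrees=True).as_matrix();T[:3,3]=o["ee_pos"]
    c["view"]=np.linalg.inv(T@c["T_tool_cam"]);np.savez(tag+".npz",**c);cv2.imwrite(f"pics/{tag}.png",c["frame"][:,:,::-1])
    return c
E
python3 - <<'E'
from h import *
c=wrist("w1");print(c["mtx"].round(1).tolist(),np.linalg.inv(c["view"]).round(3).tolist())
E
```

```text
[[339.6, 0.0, 283.8], [0.0, 339.6, 203.3], [0.0, 0.0, 1.0]] [[0.991, 0.127, 0.041, 0.502], [-0.134, 0.942, 0.307, 0.18], [0.0, -0.309, 0.951, 0.433], [0.0, 0.0, 0.0, 1.0]]
```

View pics/w1.png

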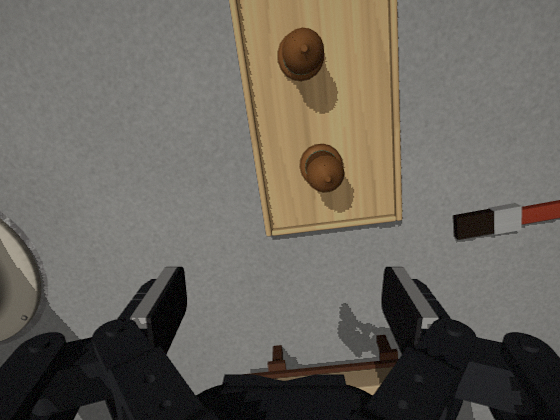

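>>> carry_out(plan=[{"travel":[0,0.25,0],"angular":[0,0,0],"grip":1},{"travel":[0,0.25,0],"angular":[0,0,0],"grip":1},{"travel":[0,0.25,0],"angular":[0,0,0],"grip":1},{"travel":[0,0.25,0],"angular":[0,0,0],"grip":1}])

```text
time: 1.82
ee_pos: [0.489, 0.176, 0.3015]
tcp_rot: [-179.9, 0.0, 82.4]
wrist_force: [0.1, 0.2, -0.4]
opening: 0.0854
grasp_force: 0.0
```

```bash
python3 -c "
from h import *
c=wrist('w2');print(np.linalg.inv(c['view'])[:3,3])"
```

```text
[0.50152556 0.25377966 0.43248767]
```

View pics/w2.png

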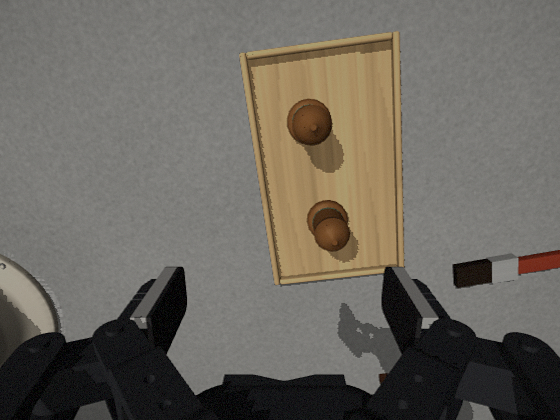

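The wrist views show the two cap tips: w1 has left (305,49) and right (327,180), and w2 has left (314,127) and right (336,242). Both finials stand upright on the tray.

Run:
```python
from h import *
A,B=[dict(np.load(w+".npz")) for w in("w1","w2")]
for n,p,q in(("L",(305,49),(314,127)),("R",(327,180),(336,242))):
    x,e=tri([ray(A,p),ray(B,q)]);print(n,x.round(4),np.round(e,4),plane(A,p,.084).round(4),plane(B,q,.084).round(4))
S,D=[dict(np.load(w+"0.npz")) for w in("scene","side")]
for p,q in(((222,134),(363,179)),((194,177),(305,168)),((219,187),(297,183))):print("brick corner",tri([ray(S,p),ray(D,q)]))
# brown-mask foot check, tray corners
print([plane(B,p,.028)[:2].round(3).tolist() for p in((241,55),(398,34),(404,266),(276,284))])
for c in(A,B):
    h=cv2.cvtColor(c["frame"],cv2.COLOR_RGB2HSV);m=cv2.inRange(h,(0,150,40),(14,255,255));m[265:]=0;m[:,400:]=0
    for k in cv2.findContours(m,cv2.RETR_EXTERNAL,cv2.CHAIN_APPROX_NONE)[0]:
        if cv2.contourArea(k)>400:
            mo=cv2.moments(k);g=(mo["m10"]/mo["m00"],mo["m01"]/mo["m00"]);print(cv2.boundingRect(k),plane(c,g,.045).round(4))
```

```text
L [0.5276 0.2166 0.077 ] [0.0001 0.0001] [0.5272 0.2158 0.084 ] [0.527  0.2173 0.084 ]
R [0.5379 0.0844 0.0756] [0.0013 0.0013] [0.5358 0.0866 0.084 ] [0.5383 0.0884 0.084 ]
brick corner (array([ 0.4086062 , -0.3111186 ,  0.07987578]), [np.float64(0.002135852435277586), np.float64(0.002135852435277658)])
brick corner (array([ 0.63399719, -0.30994968,  0.08245278]), [np.float64(0.0018687520752976282), np.float64(0.0018687520752974907)])
brick corner (array([ 0.63479088, -0.20450119,  0.0802672 ]), [np.float64(0.0010656128373877096), np.float64(0.001065612837387883)])
[[0.46, 0.299], [0.631, 0.297], [0.631, 0.015], [0.458, 0.01]]
(300, 144, 44, 48) [0.5347 0.093  0.045 ]
(278, 28, 45, 53) [0.5239 0.2189 0.045 ]
(308, 200, 42, 51) [0.5352 0.0947 0.045 ]
(288, 99, 44, 46) [0.5247 0.2208 0.045 ]
```

>>> carry_out(plan=[{"travel":[0.123,0.133,-0.3],"angular":[0,0,0],"grip":1},{"travel":[0.123,0.133,-0.3],"angular":[0,0,0],"grip":1},{"travel":[0.123,0.133,-0.3],"angular":[0,0,0],"grip":1},{"travel":[0.123,0.133,-0.45],"angular":[0,0,0],"grip":1},{"travel":[0.123,0.133,-0.45],"angular":[0,0,0],"grip":1},{"travel":[0.123,0.133,-0.45],"angular":[0,0,0],"grip":1}])

```text
time: 2.37
ee_pos: [0.5249, 0.2128, 0.1654]
tcp_rot: [-179.8, 0.2, 82.2]
wrist_force: [0.0, 0.3, 1.1]
opening: 0.0854
grasp_force: 0.0
```

```bash
python3 -c "
from h import *
c=wrist('w3')
from workcell import monitor
print(monitor.get_obs()['ee_pos'])"
```

```text
[0.52603987 0.21332683 0.1682971 ]
```

View pics/w3.png

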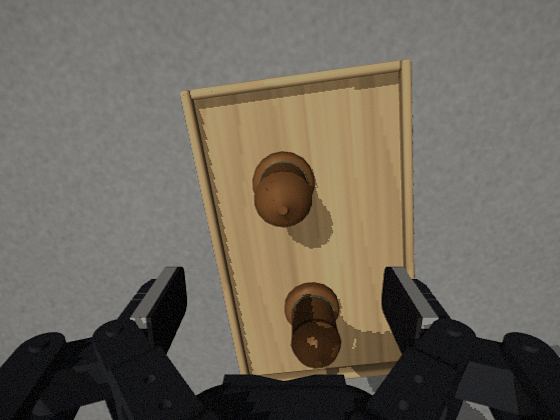

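```bash
python3 -c "
from h import *
A,B=[dict(np.load(w+'.npz')) for w in('w1','w3')]
print(plane(B,(284,210),.084),tri([ray(A,(305,49)),ray(B,(284,210))]))
for p,z in(((284,152),.018),((253,178),.018),((315,178),.018)):print(plane(B,p,z))
from workcell import monitor
print(monitor.get_obs()['ee_pos'])"
```

```text
[0.52746464 0.21723256 0.084     ] (array([0.5273893 , 0.21615778, 0.08096128]), [np.float64(8.15680238377924e-05), np.float64(8.15680238377676e-05)])
[0.53094249 0.24439529 0.018     ]
[0.50210946 0.22615657 0.018     ]
[0.55382744 0.2191475  0.018     ]
[0.52603987 0.21332683 0.1682971 ]
```

>>> carry_out(plan=[{"travel":[0.005,0.01,-0.1],"angular":[0,0,0],"grip":1},{"travel":[0.005,0.01,-0.2],"angular":[0,0,0],"grip":1},{"travel":[0.005,0.01,-0.28],"angular":[0,0,0],"grip":1},{"travel":[0.005,0.01,-0.35],"angular":[0,0,0],"grip":1},{"travel":[0.005,0.01,-0.39],"angular":[0,0,0],"grip":1},{"travel":[0.005,0.01,-0.42],"angular":[0,0,0],"grip":1},{"travel":[0.005,0.01,-0.42],"angular":[0,0,0],"grip":1},{"travel":[0.005,0.01,-0.42],"angular":[0,0,0],"grip":1}])

```text
time: 3.08
ee_pos: [0.5285, 0.2176, 0.0431]
tcp_rot: [179.9, -0.1, 82.3]
wrist_force: [1.1, -0.4, 0.7]
opening: 0.0852
grasp_force: 0.0
```

>>> carry_out(plan=[{"travel":[0,0,0],"angular":[0,0,0],"grip":0.3},{"travel":[0,0,0],"angular":[0,0,0],"grip":0.1},{"travel":[0,0,0],"angular":[0,0,0],"grip":-0.3},{"travel":[0,0,0],"angular":[0,0,0],"grip":-0.6},{"travel":[0,0,0],"angular":[0,0,0],"grip":-1},{"travel":[0,0,0],"angular":[0,0,0],"grip":-1},{"travel":[0,0,0],"angular":[0,0,0],"grip":-1},{"travel":[0,0,0],"angular":[0,0,0],"grip":-1}], grip_force=60)

```text
time: 3.75
ee_pos: [0.5274, 0.2177, 0.0424]
tcp_rot: [-180.0, -0.0, 82.3]
wrist_force: [-4.1, -0.9, 8.3]
opening: 0.0392
grasp_force: 60.2
```

>>> carry_out(plan=[{"travel":[0,0,0.03],"angular":[0,0,0],"grip":-1},{"travel":[0,0,0.08],"angular":[0,0,0],"grip":-1},{"travel":[0,0,0.15],"angular":[0,0,0],"grip":-1},{"travel":[0,0,0.2],"angular":[0,0,0],"grip":-1},{"travel":[0,0,0.2],"angular":[0,0,0],"grip":-1},{"travel":[0,0,0.2],"angular":[0,0,0],"grip":-1},{"travel":[0,0,0.2],"angular":[0,0,0],"grip":-1},{"travel":[0,0,0.2],"angular":[0,0,0],"grip":-1}])

```text
time: 4.42
ee_pos: [0.5269, 0.2172, 0.0997]
tcp_rot: [-179.9, 0.1, 82.3]
wrist_force: [-0.3, -0.2, -5.8]
opening: 0.0393
grasp_force: 61.3
```

>>> carry_out(plan=[{"travel":[0,0,0],"angular":[0,0,0],"grip":-1},{"travel":[0,0,0],"angular":[0,0,0],"grip":-1},{"travel":[0,0,0],"angular":[0,0,0],"grip":-1},{"travel":[0,0,0],"angular":[0,0,0],"grip":-1},{"travel":[0,0,0],"angular":[0,0,0],"grip":-1},{"travel":[0,0,0],"angular":[0,0,0],"grip":-1}])

```text
time: 4.92
ee_pos: [0.5276, 0.2175, 0.1012]
tcp_rot: [-180.0, 0.0, 82.3]
wrist_force: [-0.2, 0.2, -5.0]
opening: 0.0394
grasp_force: 61.3
```

```bash
python3 -c "
from h import *
from workcell import monitor,cams
f=[]
for i in range(8): wrist('w4') if i==0 else cams.camera('wrist');o=monitor.get_obs();f.append(o['wrist_force'][2])
print(np.round(f,2),np.mean(f),o['ee_pos'],o['opening'])
c=cams.camera('side');cv2.imwrite('pics/s4.png',cv2.resize(c['frame'][200:330,220:380,::-1],None,fx=3,fy=3))"
```

```text
[-4.74 -4.73 -4.41 -4.86 -3.51 -5.51 -4.63 -4.63] -4.62680059059973 [0.52764562 0.21744066 0.10128517] 0.03914513962164123
```

View pics/s4.png

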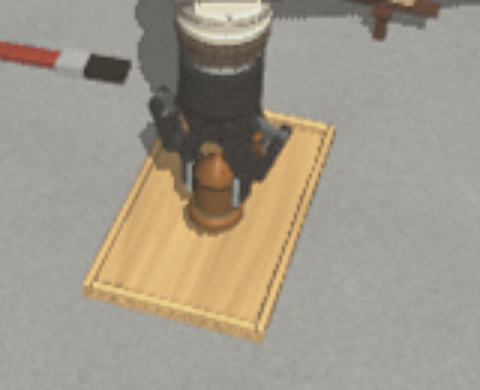

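The close-up shows the left finial clear of the tray and upright in the fingers, at about 4.6 N. Next I set it back down.

>>> carry_out(plan=[{"travel":[0,0,-0.05],"angular":[0,0,0],"grip":-1},{"travel":[0,0,-0.1],"angular":[0,0,0],"grip":-1},{"travel":[0,0,-0.15],"angular":[0,0,0],"grip":-1},{"travel":[0,0,-0.175],"angular":[0,0,0],"grip":-1},{"travel":[0,0,-0.19],"angular":[0,0,0],"grip":-1},{"travel":[0,0,-0.195],"angular":[0,0,0],"grip":-1},{"travel":[0,0,-0.198],"angular":[0,0,0],"grip":-1},{"travel":[0,0,-0.2],"angular":[0,0,0],"grip":-1}])

```text
time: 6.03
ee_pos: [0.5278, 0.2175, 0.0424]
tcp_rot: [180.0, -0.0, 82.3]
wrist_force: [-5.4, -2.9, 5.4]
opening: 0.039
grasp_force: 62.2
```

>>> carry_out(plan=[{"travel":[0,0,0],"angular":[0,0,0],"grip":-1},{"travel":[0,0,0],"angular":[0,0,0],"grip":-1},{"travel":[0,0,0],"angular":[0,0,0],"grip":-1}])

```text
time: 6.28
ee_pos: [0.5278, 0.2175, 0.0424]
tcp_rot: [180.0, -0.0, 82.3]
wrist_force: [-5.1, -3.0, 5.1]
opening: 0.039
grasp_force: 62.2
```

Upward contact force, so it is seated. I release it gradually.

>>> carry_out(plan=[{"travel":[0,0,0],"angular":[0,0,0],"grip":0},{"travel":[0,0,0],"angular":[0,0,0],"grip":0.2},{"travel":[0,0,0],"angular":[0,0,0],"grip":0.5},{"travel":[0,0,0],"angular":[0,0,0],"grip":1},{"travel":[0,0,0],"angular":[0,0,0],"grip":1},{"travel":[0,0,0],"angular":[0,0,0],"grip":1},{"travel":[0,0,0],"angular":[0,0,0],"grip":1},{"travel":[0,0,0],"angular":[0,0,0],"grip":1}])

```text
time: 6.95
ee_pos: [0.5277, 0.2175, 0.0413]
tcp_rot: [180.0, -0.0, 82.3]
wrist_force: [-0.8, -0.3, 0.4]
opening: 0.0855
grasp_force: 0.0
```

>>> carry_out(plan=[{"travel":[0,0,0.08],"angular":[0,0,0],"grip":1},{"travel":[0,0,0.18],"angular":[0,0,0],"grip":1},{"travel":[0,0,0.28],"angular":[0,0,0],"grip":1},{"travel":[0,0,0.41],"angular":[0,0,0],"grip":1},{"travel":[0,0,0.41],"angular":[0,0,0],"grip":1},{"travel":[0.03,-0.22,0.41],"angular":[0,0,0],"grip":1},{"travel":[0.03,-0.43,0.41],"angular":[0,0,0],"grip":1},{"travel":[0.03,-0.43,0.41],"angular":[0,0,0],"grip":1}])

```text
time: 7.62
ee_pos: [0.5365, 0.0921, 0.1643]
tcp_rot: [180.0, -0.0, 82.4]
wrist_force: [0.4, -0.1, -0.1]
opening: 0.0856
grasp_force: 0.0
```

>>> carry_out(plan=[{"travel":[0,0,0],"angular":[0,0,0],"grip":1},{"travel":[0,0,0],"angular":[0,0,0],"grip":1},{"travel":[0,0,0],"angular":[0,0,0],"grip":1}])

```text
time: 7.87
ee_pos: [0.5366, 0.0928, 0.1643]
tcp_rot: [180.0, -0.0, 82.2]
wrist_force: [-0.2, -0.8, 0.2]
opening: 0.0854
grasp_force: 0.0
```

```bash
python3 -c "
from h import *
from workcell import monitor
c=wrist('w5');print(monitor.get_obs()['ee_pos'])"
```

```text
[0.53651291 0.09343151 0.16423118]
```

View pics/w5.png

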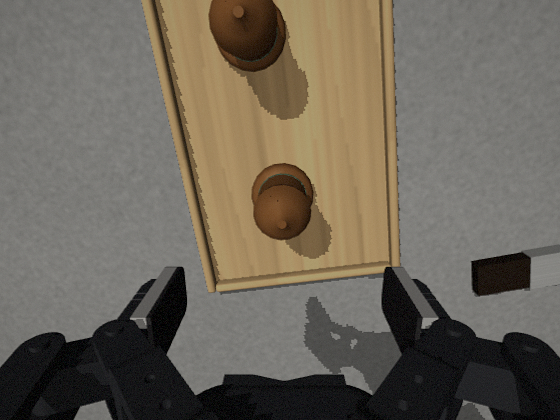

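The left finial stands with its tip at (238,12), and the right tip is at (283,225), centred between the fingers.

```bash
python3 -c "
from h import *
A,B=[dict(np.load(w+'.npz')) for w in('w1','w5')]
print(plane(B,(283,225),.084),tri([ray(A,(327,180)),ray(B,(283,225))]),plane(B,(238,12),.084))"
```

```text
[0.53746315 0.0874183  0.084     ] (array([0.53681618, 0.08398036, 0.07477158]), [np.float64(0.00022203082790296235), np.float64(0.00022203082790285824)]) [0.52995276 0.21613345 0.084     ]
```

>>> carry_out(plan=[{"travel":[0.003,-0.015,-0.1],"angular":[0,0,0],"grip":1},{"travel":[0.003,-0.015,-0.2],"angular":[0,0,0],"grip":1},{"travel":[0.003,-0.015,-0.28],"angular":[0,0,0],"grip":1},{"travel":[0.003,-0.015,-0.35],"angular":[0,0,0],"grip":1},{"travel":[0.003,-0.015,-0.39],"angular":[0,0,0],"grip":1},{"travel":[0.003,-0.015,-0.41],"angular":[0,0,0],"grip":1},{"travel":[0.003,-0.015,-0.41],"angular":[0,0,0],"grip":1},{"travel":[0.003,-0.015,-0.41],"angular":[0,0,0],"grip":1}])

```text
time: 8.58
ee_pos: [0.5378, 0.089, 0.0422]
tcp_rot: [179.9, -0.0, 82.3]
wrist_force: [0.3, 0.5, 0.4]
opening: 0.0853
grasp_force: 0.0
```

>>> carry_out(plan=[{"travel":[0,0,0],"angular":[0,0,0],"grip":0.3},{"travel":[0,0,0],"angular":[0,0,0],"grip":0.1},{"travel":[0,0,0],"angular":[0,0,0],"grip":-0.3},{"travel":[0,0,0],"angular":[0,0,0],"grip":-0.6},{"travel":[0,0,0],"angular":[0,0,0],"grip":-1},{"travel":[0,0,0],"angular":[0,0,0],"grip":-1},{"travel":[0,0,0],"angular":[0,0,0],"grip":-1},{"travel":[0,0,0],"angular":[0,0,0],"grip":-1}])

```text
time: 9.25
ee_pos: [0.5368, 0.0885, 0.0424]
tcp_rot: [-180.0, -0.0, 82.3]
wrist_force: [-6.3, 0.9, 8.5]
opening: 0.039
grasp_force: 60.7
```

>>> carry_out(plan=[{"travel":[0,0,0.03],"angular":[0,0,0],"grip":-1},{"travel":[0,0,0.08],"angular":[0,0,0],"grip":-1},{"travel":[0,0,0.15],"angular":[0,0,0],"grip":-1},{"travel":[0,0,0.2],"angular":[0,0,0],"grip":-1},{"travel":[0,0,0.2],"angular":[0,0,0],"grip":-1},{"travel":[0,0,0.2],"angular":[0,0,0],"grip":-1},{"travel":[0,0,0.2],"angular":[0,0,0],"grip":-1},{"travel":[0,0,0.2],"angular":[0,0,0],"grip":-1}])

```text
time: 9.92
ee_pos: [0.5365, 0.0882, 0.0996]
tcp_rot: [-179.9, 0.0, 82.3]
wrist_force: [-0.6, -0.3, -8.8]
opening: 0.0391
grasp_force: 62.5
```

>>> carry_out(plan=[{"travel":[0,0,0],"angular":[0,0,0],"grip":-1},{"travel":[0,0,0],"angular":[0,0,0],"grip":-1},{"travel":[0,0,0],"angular":[0,0,0],"grip":-1},{"travel":[0,0,0],"angular":[0,0,0],"grip":-1},{"travel":[0,0,0],"angular":[0,0,0],"grip":-1},{"travel":[0,0,0],"angular":[0,0,0],"grip":-1}])

```text
time: 10.42
ee_pos: [0.5374, 0.0884, 0.1013]
tcp_rot: [180.0, -0.0, 82.3]
wrist_force: [-0.5, 0.6, -8.5]
opening: 0.0393
grasp_force: 62.5
```

```bash
python3 -c "
from h import *
from workcell import monitor,cams
f=[]
for i in range(8): c=cams.camera('side');o=monitor.get_obs();f.append(o['wrist_force'][2])
print(np.round(f,2),np.mean(f),o['ee_pos'],o['opening'])"
```

```text
[-8.28 -8.36 -8.85 -8.05 -8.04 -8.01 -9.38 -8.39] -8.420124467296882 [0.53739513 0.08839946 0.10130421] 0.03859044451671888
```

The right finial weighs 8.4 N against 4.6 N for the left, so the right is the solid one. I carry it to the brick.

>>> carry_out(plan=[{"travel":[0,0,0.08],"angular":[0,0,0],"grip":-1},{"travel":[0,0,0.18],"angular":[0,0,0],"grip":-1},{"travel":[0,0,0.28],"angular":[0,0,0],"grip":-1},{"travel":[0,-0.04,0.36],"angular":[0,0,0],"grip":-1},{"travel":[-0.01,-0.1,0.4],"angular":[0,0,0],"grip":-1},{"travel":[-0.02,-0.18,0.4],"angular":[0,0,0],"grip":-1},{"travel":[-0.02,-0.27,0.4],"angular":[0,0,0],"grip":-1},{"travel":[-0.03,-0.36,0.4],"angular":[0,0,0],"grip":-1}])

```text
time: 11.48
ee_pos: [0.5286, -0.0204, 0.2217]
tcp_rot: [179.9, -0.0, 82.3]
wrist_force: [0.3, 0.0, -8.0]
opening: 0.039
grasp_force: 63.9
```

>>> carry_out(plan=[{"travel":[0,-0.1,0],"angular":[0,0,0],"grip":-1},{"travel":[0,-0.2,0],"angular":[0,0,0],"grip":-1},{"travel":[-0.01,-0.3,0],"angular":[0,0,0],"grip":-1},{"travel":[-0.01,-0.4,0],"angular":[0,0,0],"grip":-1},{"travel":[-0.02,-0.5,0],"angular":[0,0,0],"grip":-1},{"travel":[-0.02,-0.6,0],"angular":[0,0,0],"grip":-1},{"travel":[-0.02,-0.68,0],"angular":[0,0,0],"grip":-1},{"travel":[-0.02,-0.73,0],"angular":[0,0,0],"grip":-1}])

```text
time: 12.15
ee_pos: [0.522, -0.2411, 0.2211]
tcp_rot: [-180.0, 0.0, 82.2]
wrist_force: [-0.9, 0.4, -8.6]
opening: 0.0391
grasp_force: 63.9
```

>>> carry_out(plan=[{"travel":[0,-0.04,0],"angular":[0,0,0],"grip":-1},{"travel":[0,-0.06,0],"angular":[0,0,0],"grip":-1},{"travel":[0,-0.06,0],"angular":[0,0,0],"grip":-1},{"travel":[0,-0.06,0],"angular":[0,0,0],"grip":-1},{"travel":[0,-0.06,0],"angular":[0,0,0],"grip":-1},{"travel":[0,-0.06,0],"angular":[0,0,0],"grip":-1},{"travel":[0,-0.06,0],"angular":[0,0,0],"grip":-1},{"travel":[0,-0.06,0],"angular":[0,0,0],"grip":-1}])

```text
time: 12.82
ee_pos: [0.5225, -0.256, 0.2214]
tcp_rot: [180.0, 0.0, 82.3]
wrist_force: [-0.0, -0.3, -8.7]
opening: 0.0389
grasp_force: 63.9
```

```bash
python3 -c "
from h import *
from workcell import monitor,cams
c=cams.camera('side');o=monitor.get_obs();print(o['ee_pos'],o['wrist_force'],o['opening'])
cv2.imwrite('pics/s9.png',cv2.resize(c['frame'][80:340,200:440,::-1],None,fx=2,fy=2))"
```

```text
[ 0.52247438 -0.25614381  0.22143191] [-0.16587427 -0.94713889 -8.35732029] 0.039156603626406356
```

View pics/s9.png

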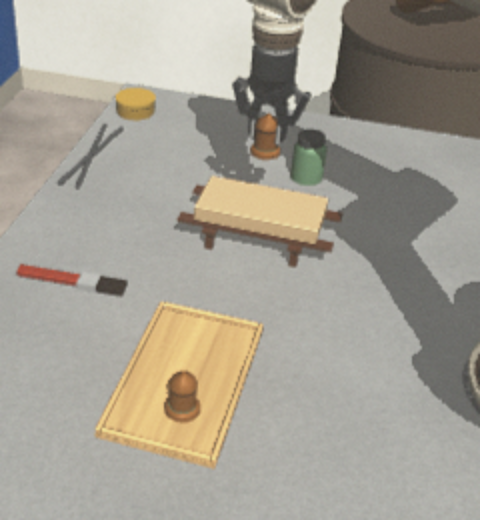

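The right finial is held upright above the brick, seen at about (265,135). The left one stands on the tray at (182,395), and the jar and brush are undisturbed. I hand in.

```bash
python3 -c "
from workcell import ticket
print(ticket.job_done())"
```

```text
the job is handed in; nothing more can be done
None
```

The job is handed in (verdict not shown): the right-hand finial is the heavier (8.4 N against 4.6 N) and is held upright about 10 cm above the middle of the firebrick, and the lighter left one stands upright on the tray.

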